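# Set the flip tags on the carver's stock rack

### The job

Set the swinging tags on the stock rack to match the bins behind them: only the tags of the full bins may lean back against their stops towards the bin with the round disc face up, and every other tag must lean towards the robot with the bar face up. Push each wrongly set tag over gently with a fingertip until it falls over by itself, without pinching it or forcing it against its stop, leave the loose things on the bench where they are, and finish clear of everything.

Things in the scene. Friction and masses are not known exactly. Their poses are not given: they have to be found in the camera images.
- rack: Flat wooden plank fixed on the bench, 300 (x) x 500 (y) x 12 mm; origin at the centre of its underside, on the bench top. Its x axis points from the row of tags to the row of bins (away from the robot, turned up to 0.2 rad), y along the rows. Four tag stands sit in a row at x = -85 mm, 95 mm apart; behind each, 165 mm along x, stands one bin.
- tag1_hinge (a point): Centre of the hinge axis of tag 1, 30 mm above the bench; the axis runs along this frame's y, x points to the bin behind. The tag, a light wooden plate 56 mm wide (y), 62 mm from hinge to free edge, 6 mm thick, leans 40 degrees from upright to either side; its free edge is then 47 mm above the hinge and 40 mm to that side (62 mm above when upright). Places in the row vary.
- tag1 (a joint): Angle of tag 1: 0 = leaning towards the robot (-x of its hinge), upper face then shows a dark bar (make more); 0.70 = upright; 1.40 = leaning towards its bin (+x), upper face then shows a dark round disc (full). About 30 g; swings freely over the top, slight friction, and past upright falls by itself against brass stop pins.
- tag2_hinge (a point): Centre of the hinge axis of tag 2, 30 mm above the bench; the axis runs along this frame's y, x points to the bin behind. The tag, a light wooden plate 56 mm wide (y), 62 mm from hinge to free edge, 6 mm thick, leans 40 degrees from upright to either side; its free edge is then 47 mm above the hinge and 40 mm to that side (62 mm above when upright). Places in the row vary.
- tag2 (a joint): Angle of tag 2: 0 = leaning towards the robot (-x of its hinge), upper face then shows a dark bar (make more); 0.70 = upright; 1.40 = leaning towards its bin (+x), upper face then shows a dark round disc (full). About 30 g; swings freely over the top, slight friction, and past upright falls by itself against brass stop pins.
- tag3_hinge (a point): Centre of the hinge axis of tag 3, 30 mm above the bench; the axis runs along this frame's y, x points to the bin behind. The tag, a light wooden plate 56 mm wide (y), 62 mm from hinge to free edge, 6 mm thick, leans 40 degrees from upright to either side; its free edge is then 47 mm above the hinge and 40 mm to that side (62 mm above when upright). Places in the row vary.
- tag3 (a joint): Angle of tag 3: 0 = leaning towards the robot (-x of its hinge), upper face then shows a dark bar (make more); 0.70 = upright; 1.40 = leaning towards its bin (+x), upper face then shows a dark round disc (full). About 30 g; swings freely over the top, slight friction, and past upright falls by itself against brass stop pins.
- tag4_hinge (a point): Centre of the hinge axis of tag 4, 30 mm above the bench; the axis runs along this frame's y, x points to the bin behind. The tag, a light wooden plate 56 mm wide (y), 62 mm from hinge to free edge, 6 mm thick, leans 40 degrees from upright to either side; its free edge is then 47 mm above the hinge and 40 mm to that side (62 mm above when upright). Places in the row vary.
- tag4 (a joint): Angle of tag 4: 0 = leaning towards the robot (-x of its hinge), upper face then shows a dark bar (make more); 0.70 = upright; 1.40 = leaning towards its bin (+x), upper face then shows a dark round disc (full). About 30 g; swings freely over the top, slight friction, and past upright falls by itself against brass stop pins.
- bin_pegs_mid (a point): Centre, half-way up, of an open plywood bin 92 (x) x 86 (y) x 50 mm fixed on the rack with its rim 62 mm above the bench; FULL: heaped with turned pegs (18 mm rods) to about the rim. Bins change places in the row; the bin belongs to the tag straight in front of it (165 mm nearer the robot).
- bin_balls_mid (a point): Centre, half-way up, of an open plywood bin 92 (x) x 86 (y) x 50 mm fixed on the rack with its rim 62 mm above the bench; FULL: heaped with 25 mm wooden balls, up to 19 mm over the rim. Bins change places in the row; the bin belongs to the tag straight in front of it (165 mm nearer the robot).
- bin_blocks_mid (a point): Centre, half-way up, of an open plywood bin 92 (x) x 86 (y) x 50 mm fixed on the rack with its rim 62 mm above the bench; FULL: packed with small rectangular blanks (24 x 34 mm) to the rim. Bins change places in the row; the bin belongs to the tag straight in front of it (165 mm nearer the robot).
- bin_low_mid (a point): Centre, half-way up, of an open plywood bin 92 (x) x 86 (y) x 50 mm fixed on the rack with its rim 62 mm above the bench; NOT full: only two pegs left on its floor. Bins change places in the row; the bin belongs to the tag straight in front of it (165 mm nearer the robot).
- finial: Loose bystander, not to be disturbed: dark turned wooden finial, 22 mm wide, 34 mm tall, upright on the rack midway between tags and bins; origin at its underside.
- wax_tin: Loose bystander, not to be disturbed: round tin, 48 mm wide, 30 mm tall, on the left end of the rack; origin at its underside.
- sanding_block: Loose bystander, not to be disturbed: cork block 45 x 70 x 30 mm on the bench in front of the rack; origin at its underside.
- spoon: Loose bystander, not to be disturbed: wooden spoon 190 mm long lying in front of the rack; origin at its underside, x along it.
- mallet: Loose bystander, not to be disturbed: round wooden carver's mallet standing on its head, 88 mm wide, 200 mm tall, left of the rack; origin at its underside.
- cup: Loose bystander, not to be disturbed: wooden mug 84 mm wide, 65 mm tall, right of the rack; origin at its underside.
- gouge: Loose bystander, not to be disturbed: hand tool 220 mm long lying right of the rack; origin at its underside, x along it.
- stand1: Fixed dark wooden foot of tag 1, 36 x 66 x 10 mm, carries the hinge; origin at its underside, on the rack, 18 mm below the hinge axis. Its four fixed stop pins reach 8 mm above the hinge axis.
- stand2: Fixed dark wooden foot of tag 2, 36 x 66 x 10 mm, carries the hinge; origin at its underside, on the rack, 18 mm below the hinge axis. Its four fixed stop pins reach 8 mm above the hinge axis.
- stand3: Fixed dark wooden foot of tag 3, 36 x 66 x 10 mm, carries the hinge; origin at its underside, on the rack, 18 mm below the hinge axis. Its four fixed stop pins reach 8 mm above the hinge axis.
- stand4: Fixed dark wooden foot of tag 4, 36 x 66 x 10 mm, carries the hinge; origin at its underside, on the rack, 18 mm below the hinge axis. Its four fixed stop pins reach 8 mm above the hinge axis.

How it is judged (in metres and radians):
At the end, for the whole second after the job is handed in: The tags in front of the full bins lean towards the bins (joint over 1.2 rad), the tag in front of the bin that is not full leans towards the robot (joint under 0.2 rad), and all are at rest (under 0.2 rad/s) ((((horizontal distance between tag1_hinge and bin_pegs_mid below 0.178 m or horizontal distance between tag1_hinge and bin_balls_mid below 0.178 m or horizontal distance between tag1_hinge and bin_blocks_mid below 0.178 m) and value of joint tag1 above 1.2 rad) or (not (horizontal distance between tag1_hinge and bin_pegs_mid below 0.178 m or horizontal distance between tag1_hinge and bin_balls_mid below 0.178 m or horizontal distance between tag1_hinge and bin_blocks_mid below 0.178 m) and value of joint tag1 below 0.2 rad)) and velocity of joint tag1 between -0.2 and 0.2 rad/s and (((horizontal distance between tag2_hinge and bin_pegs_mid below 0.178 m or horizontal distance between tag2_hinge and bin_balls_mid below 0.178 m or horizontal distance between tag2_hinge and bin_blocks_mid below 0.178 m) and value of joint tag2 above 1.2 rad) or (not (horizontal distance between tag2_hinge and bin_pegs_mid below 0.178 m or horizontal distance between tag2_hinge and bin_balls_mid below 0.178 m or horizontal distance between tag2_hinge and bin_blocks_mid below 0.178 m) and value of joint tag2 below 0.2 rad)) and velocity of joint tag2 between -0.2 and 0.2 rad/s and (((horizontal distance between tag3_hinge and bin_pegs_mid below 0.178 m or horizontal distance between tag3_hinge and bin_balls_mid below 0.178 m or horizontal distance between tag3_hinge and bin_blocks_mid below 0.178 m) and value of joint tag3 above 1.2 rad) or (not (horizontal distance between tag3_hinge and bin_pegs_mid below 0.178 m or horizontal distance between tag3_hinge and bin_balls_mid below 0.178 m or horizontal distance between tag3_hinge and bin_blocks_mid below 0.178 m) and value of joint tag3 below 0.2 rad)) and velocity of joint tag3 between -0.2 and 0.2 rad/s and (((horizontal distance between tag4_hinge and bin_pegs_mid below 0.178 m or horizontal distance between tag4_hinge and bin_balls_mid below 0.178 m or horizontal distance between tag4_hinge and bin_blocks_mid below 0.178 m) and value of joint tag4 above 1.2 rad) or (not (horizontal distance between tag4_hinge and bin_pegs_mid below 0.178 m or horizontal distance between tag4_hinge and bin_balls_mid below 0.178 m or horizontal distance between tag4_hinge and bin_blocks_mid below 0.178 m) and value of joint tag4 below 0.2 rad)) and velocity of joint tag4 between -0.2 and 0.2 rad/s); the robot touches nothing.
It fails at once if a tag or its stand is pinched or forced (over 30 N) (contact force between the fingers and stand1 above 30 N or contact force between the fingers and stand2 above 30 N or contact force between the fingers and stand3 above 30 N or contact force between the fingers and stand4 above 30 N).
It fails at once if a loose bystander is moved over 15 mm, or lifted (distance of any of finial, wax_tin, sanding_block, spoon, mallet, cup, gouge from where it was at the start of the episode above 0.015 m).
It also fails if it takes over 64 s, if anything falls off the work surface, if the arm or the gripper's body presses on something with over 40 N, if the wrist force passes 120 N, or if a joint passes its speed limit or range.

### The arm

A 6-joint arm with a two-finger parallel gripper is mounted at the origin on the work surface. World frame = base frame: x ahead of the robot, y to its left, z up, the work surface at z = 0. Lengths are in mm, angles in rad, forces in N, time in s.
With the tool pointing down it reaches from about 300 to 775 mm from the base axis. Payload 14.6 kg.
Tool frame: the origin (TCP) lies midway between the tips of the shut fingers; the grasp point (between the pads) lies 19 mm behind it; z points along the fingers, y is the direction in which the jaws open and shut (so a half turn about z gives the same grasp; the last joint's range is limited). The gripper opens to 94 mm and grips with 3 to 60 N. Pads are 16 mm wide; open, the fingers measure 119 mm over their backs; the gripper's body (75 mm by 177 mm) begins 78 mm behind the grasp point.
Start: joints at [-1.327, 0.3, 1.521, -0, 1.321, -0.067], TCP at [168.194, -523.641, 205.446] pointing down, gripper open.
Joint ranges: [-3.03, 3.03], [-0.79, 2.21], [0.23, 2.52], [-1.04, 4.18], [0, 3.07], [-2.55, 2.55]. Speed limits (rad/s): [2.22, 2.22, 2.57, 3.14, 3.14, 3.14].

### API

Orientations are given as [roll, pitch, yaw] about the fixed x, y, z axes, in that order (R = Rz(yaw) Ry(pitch) Rx(roll)).
In Python, from cell import read_state, camera, get_calibration, sign_off gives the robot as it stands.
- The arm moves only by the tool carry_out, never from a script. Its argument "series" is a list of rows, each an object with "delta_pos": the shift along the world's x, y, z in mm, a list of three; "turn": the turn, a rotation vector about the world's x, y, z in rad, a list of three; "hand": the opening, from 0 (shut) to 1 (fully open). A call has 1 to 8 rows; each row is the pose to reach, as a shift and turn from the pose commanded when the call began; what a row does not reach only later rows make up. A row lasts 1/8 s, in which the tool goes at most 62.5 mm and 10.7 degrees, less where a joint would pass 70% of its speed; a pose out of reach is approached as far as the arm can. A call with a gripper value outside its range is refused whole. The fingers move at their own pace and stop on an object; "squeeze" is the grip in N (left out, the last holds). Time passes only in rows, so rows that repeat a pose let the fingers close. It gives the time, the measured TCP pose, the force and the opening at its end, in the units of the state.
- read_state(): the state, without advancing time (a new reading comes with each control period).
- camera(name): name is "scene" or "top" or "wrist"; returns the picture (384x512x3 uint8, red, green, blue); there is no depth.
- get_calibration(name): a dict with "intrinsics" (3x3 intrinsics, pixels), "k1" (the pictures are not rectified: a ray, as slopes to the right and down, at radius r is drawn at 1 + k1 r^2 times it, then the intrinsics apply), "pose" (4x4, takes a point from camera to world coordinates). Camera axes: x right, y down, z forward; pixel columns grow to the right and rows downward; lengths in mm; the calibration is good to about 2 mm. A picture is of the moment at which its call begins: read the wrist's pose just before it. get_calibration takes no time and is no camera call; for the wrist camera it gives the pose at the moment of the call.
- sign_off(): hands the job in, once; it reports no verdict.
The state is a dict: "clock": time; "joints": joint angles; "qd": joint speeds; "effort": joint torques, N m; "eef_pos": TCP position; "eef_rot": TCP orientation; "wrist_force": force on the tool from outside, world axes, zero at the start; "moment": the same for the moment, N m; "finger_gap": finger opening in mm.
Only numpy, scipy, OpenCV 4.12 (cv2) and the standard library are available. Lean on these libraries where they do the work, as an engineer would, in place of code of your own. Each camera call takes 0.05 s, during which the arm holds its last target.

## Working session

There is one attempt and no reset: what is moved stays moved. The work goes in short steps, Python scripts to look and compute and a tool call to move; the robot and the scene stay as the last step left them, time stands still between calls to the robot, and variables do not carry over. Pictures are saved under pics/ and viewed, and the job is handed in when it is done.

Besides the shell and the picture viewer there is one more tool, called after "Request:" by a JSON object that holds its "fn" and its "kwargs". carry_out: Moves the arm, as the interface text tells. Its arguments: {"type":"object","properties":{"series":{"type":"array"},"squeeze":{"type":"number"}},"required":["series"]}

```bash
mkdir -p pics; cat > h.py <<'E'
import numpy as np, cv2
from cell import *
def snap(n,f):
    im=camera(n); cv2.imwrite('pics/'+f,cv2.cvtColor(im,cv2.COLOR_RGB2BGR)); return im
def ray(n,u,v,c=None):
    c=c or get_calibration(n); K=np.array(c['intrinsics']); k1=c['k1']
    x=(u-K[0,2])/K[0,0]; y=(v-K[1,2])/K[1,1]
    p=np.array([x,y]);q=p.copy()
    for _ in range(30): q=p/(1+k1*(q@q))
    T=np.array(c['pose']); d=T[:3,:3]@np.array([q[0],q[1],1.]); return T[:3,3],d
def plane(n,u,v,z,c=None):
    o,d=ray(n,u,v,c); return o+d*(z-o[2])/d[2]
def proj(n,P,c=None):
    c=c or get_calibration(n); T=np.array(c['pose']); K=np.array(c['intrinsics'])
    p=T[:3,:3].T@(np.array(P)-T[:3,3]); q=p[:2]/p[2]; q=q*(1+c['k1']*(q@q)); return K[0,0]*q[0]+K[0,2],K[1,1]*q[1]+K[1,2]
E
python3 - <<'E'
from h import *
for n in('scene','top','wrist'): snap(n,n+'0.png'); c=get_calibration(n); print(n,np.round(c['intrinsics'],1).tolist(),c['k1'],np.round(c['pose'],3).tolist())
print(read_state())
E
```

```text
scene [[418.5, 0.0, 254.3], [0.0, 418.5, 194.8], [0.0, 0.0, 1.0]] -0.0839134369620097 [[-0.472, 0.487, -0.735, 1419.017], [0.881, 0.252, -0.4, 500.524], [-0.01, -0.836, -0.548, 703.513], [0.0, 0.0, 0.0, 1.0]]
top [[432.5, 0.0, 259.3], [0.0, 432.5, 195.2], [0.0, 0.0, 1.0]] -0.11881678878786155 [[0.024, -0.98, 0.196, 254.703], [-1.0, -0.025, -0.003, 23.89], [0.008, -0.196, -0.981, 1364.434], [0.0, 0.0, 0.0, 1.0]]
wrist [[274.3, 0.0, 256.1], [0.0, 274.3, 191.2], [0.0, 0.0, 1.0]] 0.0006651758186067691 [[0.306, -0.913, -0.269, 247.465], [-0.952, -0.294, -0.085, -498.887], [-0.002, 0.282, -0.959, 384.105], [0.0, 0.0, 0.0, 1.0]]
{'clock': 0.15, 'joints': array([-1.32660229e+00,  3.00344052e-01,  1.52139731e+00,  5.64049695e-06,
        1.32068906e+00, -6.66082302e-02]), 'qd': array([ 0.00056952, -0.00112202, -0.0013711 , -0.00068986, -0.0003179 ,
       -0.00015048]), 'effort': array([ 1.00011363e-03, -5.31961942e+01, -3.52821636e+01,  7.08330050e-02,
        2.36041256e-02, -6.73511636e-05]), 'eef_pos': array([ 168.15291115, -523.4747068 ,  205.03376195]), 'eef_rot': array([-3.14075711e+00, -6.12126047e-05,  3.10800840e-01]), 'wrist_force': array([ 0.19320373, -0.39913348,  0.62942621]), 'moment': array([ 0.04299577, -0.02623731,  0.05394309]), 'finger_gap': 93.82471223055036}
```

View pics/scene0.png

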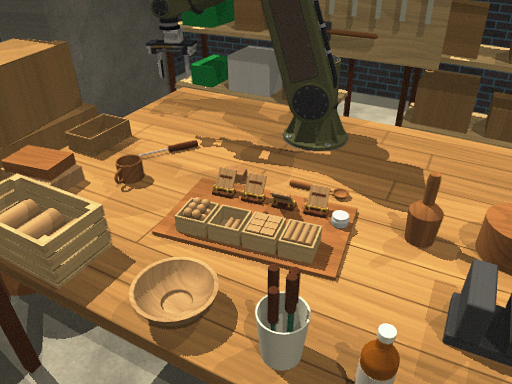

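View pics/top0.png

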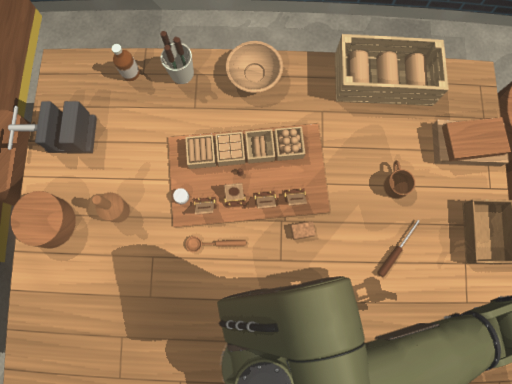

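The top view shows the rack around (250,175). From the left the bins are pegs (200,150), blocks (230,147), low (261,144) and balls (290,142), with tags in front at about (204,205), (234,194), (265,199) and (296,196). I'll zoom in to check.

```bash
python3 - <<'E'
import cv2
a=cv2.imread('pics/top0.png')[115:260,150:340]; cv2.imwrite('pics/topz.png',cv2.resize(a,(760,580),interpolation=cv2.INTER_CUBIC))
a=cv2.imread('pics/scene0.png')[155:280,150:360]; cv2.imwrite('pics/scz.png',cv2.resize(a,(798,475),interpolation=cv2.INTER_CUBIC))
E
```

```text
(no output)
```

View pics/topz.png

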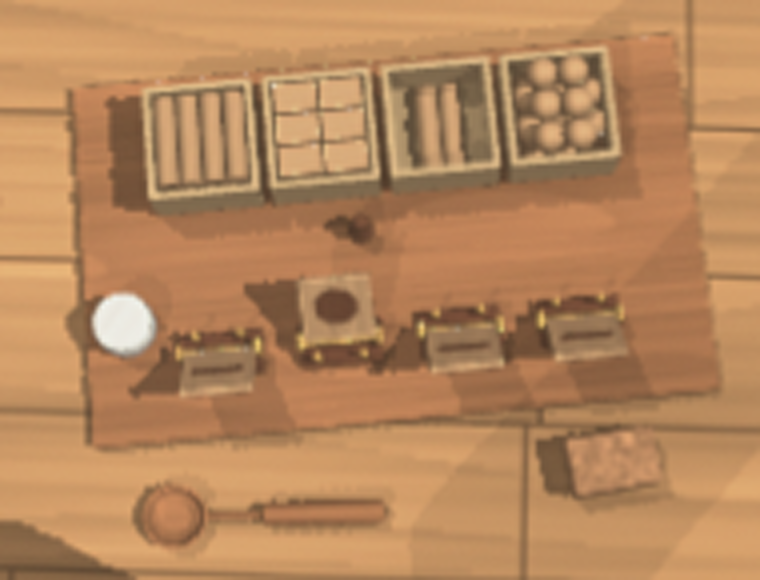

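View pics/scz.png

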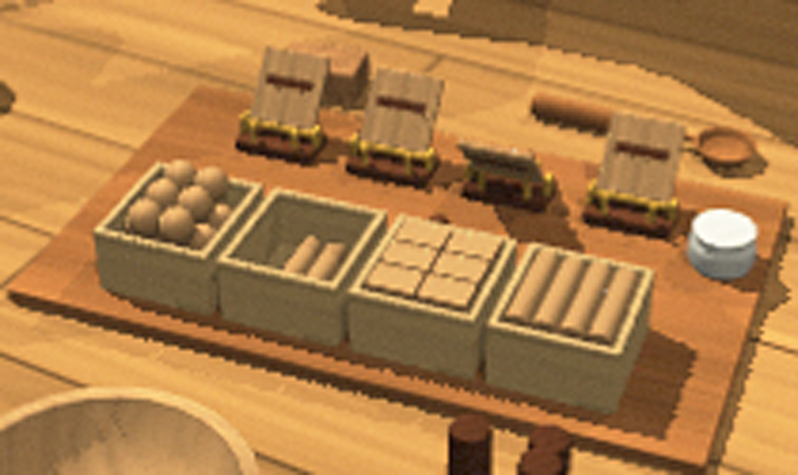

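The zoom shows bars on tags 1, 3 and 4 from the left, and a disc on tag 2. The bin behind tag 3 is the one that isn't full. So the leftmost tag (pegs, zoom (215,370)) and the rightmost tag (balls, zoom (588,335)) are wrong, and both need pushing from the robot side towards the bins. Next I'll measure them.

```bash
python3 - <<'E'
from h import *
f=lambda u,v,z,n='top':plane(n,150+(u-1.5)/4,115+(v-1.5)/4,z)
g=lambda u,v,z:plane('scene',150+(u-1.5)/3.8,155+(v-1.5)/3.8,z)
bc={}
for k,c in dict(pegs=[(143,90),(252,82),(262,190),(150,200)],blocks=[(264,78),(371,70),(382,178),(273,189)],low=[(383,65),(491,58),(500,168),(390,178)],balls=[(502,52),(606,46),(618,152),(510,168)]).items():
    P=np.array([f(u,v,62) for u,v in c]); bc[k]=P.mean(0)
    print(k,P.mean(0).round(1), np.linalg.norm(P-np.roll(P,-1,0),axis=1).round(0))
for nm,c in dict(L=[(180,396),(252,390)],t3=[(430,373),(503,367)],R=[(555,360),(628,353)]).items():
    P=np.array([f(u,v,77) for u,v in c]); print(nm,'free edge top',P.round(1).tolist())
for nm,c in dict(L=[(618,115),(686,125)],t3=[(372,68),(443,80)],R=[(265,48),(328,60)]).items():
    P=np.array([g(u,v,77) for u,v in c]); print(nm,'free edge scene',P.round(1).tolist())
R=np.array([f(u,v,12) for u,v in [(68,90),(674,35),(719,393),(90,447)]]);print('rack',R.round(1).tolist())
v=bc['balls']-bc['pegs']; yaw=np.arctan2(-v[0],v[1])  ;print('v',v)
y=-v/np.linalg.norm(v); y[2]=0; x=np.array([y[1],-y[0],0]); print('x axis',x,'yaw',np.arctan2(x[1],x[0]))
for k in bc: print(k,'hinge',(bc[k]-165*x)[:2].round(1),'free edge mid',(bc[k]-205*x)[:2].round(1))
for n,u,vv,z in [('tin',124,323,42),('sand',615,462,30),('finial',365,228,46)]: print(n,f(u,vv,z).round(1))
E
```

```text
pegs [656.8 209.4  62. ] [87. 89. 88. 91.]
blocks [668.7 114.7  62. ] [85. 89. 86. 92.]
low [680.6  21.7  62. ] [86. 91. 86. 93.]
balls [693.8 -71.3  62. ] [83. 88. 86. 96.]
L free edge top [[450.9, 213.2, 77.0], [456.9, 159.0, 77.0]]
t3 free edge top [[473.3, 25.2, 77.0], [479.3, -29.8, 77.0]]
R free edge top [[485.7, -69.1, 77.0], [492.4, -124.4, 77.0]]
L free edge scene [[459.3, 165.1, 77.0], [449.3, 214.9, 77.0]]
t3 free edge scene [[482.5, -31.4, 77.0], [473.5, 26.3, 77.0]]
R free edge scene [[493.9, -123.1, 77.0], [487.5, -68.4, 77.0]]
rack [[712.9, 329.5, 12.0], [773.7, -170.1, 12.0], [473.9, -204.6, 12.0], [418.2, 292.0, 12.0]]
v [  36.96056077 -280.70738104    0.        ]
x axis [0.9914427  0.13054262 0.        ] yaw 0.13091626744484888
pegs hinge [493.2 187.8] free edge mid [453.6 182.6]
blocks hinge [505.1  93.2] free edge mid [465.5  87.9]
low hinge [5.17e+02 1.00e-01] free edge mid [477.4  -5.1]
balls hinge [530.2 -92.9] free edge mid [490.5 -98.1]
tin [512.6 265.3  42. ]
sand [ 414.8 -120.    30. ]
finial [592.8  79.2  46. ]
```

View pics/wrist0.png

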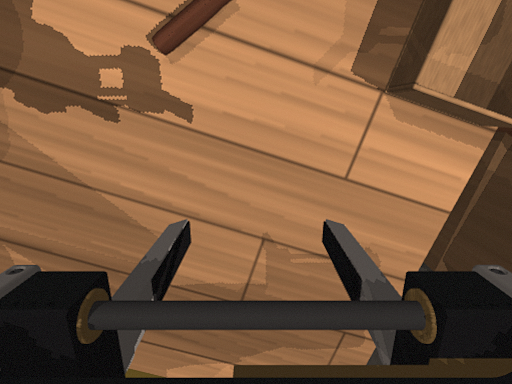

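Both views agree. The wrong tags have hinges at about (493,188) and (530,-93), with free edges at about (454,186) and (490,-97). I'll shut the hand and approach the right one first.

Request:
{"fn": "carry_out", "kwargs": {"series": [{"delta_pos": [15,25,0],"turn": [0,0,0],"hand": 0},{"delta_pos": [45,75,0],"turn": [0,0,-0.05],"hand": 0},{"delta_pos": [78,128,0],"turn": [0,0,-0.1],"hand": 0},{"delta_pos": [110,180,0],"turn": [0,0,-0.14],"hand": 0},{"delta_pos": [142,232,0],"turn": [0,0,-0.18],"hand": 0},{"delta_pos": [175,284,0],"turn": [0,0,-0.18],"hand": 0},{"delta_pos": [207,336,0],"turn": [0,0,-0.18],"hand": 0},{"delta_pos": [240,388,0],"turn": [0,0,-0.18],"hand": 0}]}}

```text
clock: 1.15
eef_pos: [408.8, -133.8, 205.6]
eef_rot: [3.141, -0.0, 0.131]
wrist_force: [0.4, -1.3, -0.3]
finger_gap: 17.4
```

Request:
{"fn": "carry_out", "kwargs": {"series": [{"delta_pos": [18,16,0],"turn": [0,0,0],"hand": 0},{"delta_pos": [36,32,-20],"turn": [0,0,0],"hand": 0},{"delta_pos": [36,32,-60],"turn": [0,0,0],"hand": 0},{"delta_pos": [36,32,-100],"turn": [0,0,0],"hand": 0},{"delta_pos": [36,32,-130],"turn": [0,0,0],"hand": 0},{"delta_pos": [36,32,-140],"turn": [0,0,0],"hand": 0},{"delta_pos": [36,32,-140],"turn": [0,0,0],"hand": 0}]}}

```text
clock: 2.02
eef_pos: [444.2, -103.7, 65.6]
eef_rot: [-3.141, 0.0, 0.131]
wrist_force: [0.6, -0.4, 0.6]
finger_gap: 0.3
```

```bash
python3 - <<'E'
from h import *
snap('wrist','w1.png');im=snap('scene','s1.png')
a=cv2.imread('pics/s1.png')[120:280,130:360]; cv2.imwrite('pics/s1z.png',cv2.resize(a,None,fx=3.4,fy=3.4,interpolation=cv2.INTER_CUBIC))
s=read_state();print(s['eef_pos'],s['wrist_force'],s['finger_gap'])
E
```

```text
[ 444.79003345 -103.83652339   66.52575709] [-0.16810006  0.56338485  0.4693077 ] 0.30344429700580833
```

View pics/w1.png

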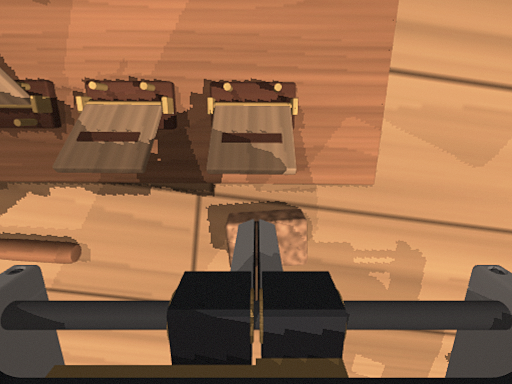

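View pics/s1z.png

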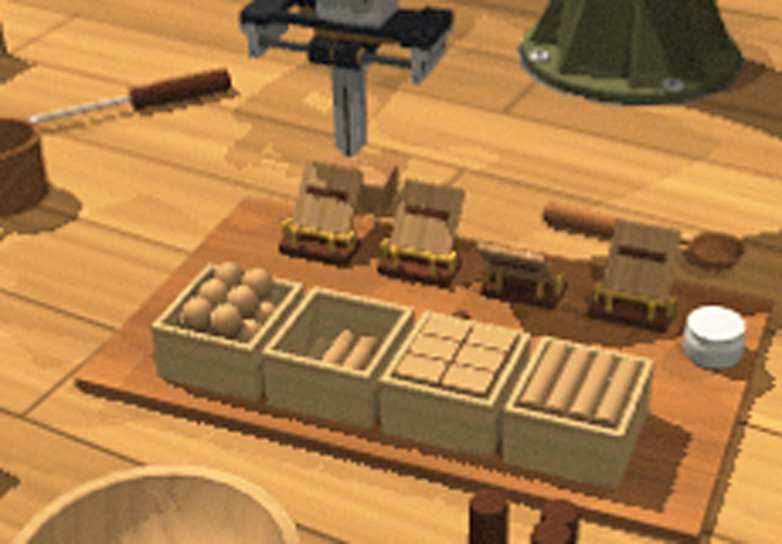

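The wrist view has the shut fingertip (256,225) lined up with the right tag (centre about (251,140)) and clear of it. Next is a slow push along the rack's x axis.

Request:
{"fn": "carry_out", "kwargs": {"series": [{"delta_pos": [10,1,0],"turn": [0,0,0],"hand": 0},{"delta_pos": [20,3,0],"turn": [0,0,0],"hand": 0},{"delta_pos": [30,4,0],"turn": [0,0,0],"hand": 0},{"delta_pos": [40,5,0],"turn": [0,0,0],"hand": 0},{"delta_pos": [48,6,0],"turn": [0,0,0],"hand": 0},{"delta_pos": [56,7,0],"turn": [0,0,0],"hand": 0},{"delta_pos": [62,8,0],"turn": [0,0,0],"hand": 0},{"delta_pos": [68,9,0],"turn": [0,0,0],"hand": 0}]}}

```text
clock: 3.12
eef_pos: [512.5, -94.6, 65.4]
eef_rot: [-3.142, 0.0, 0.131]
wrist_force: [-0.7, 1.0, 0.4]
finger_gap: 0.2
```

Request:
{"fn": "carry_out", "kwargs": {"series": [{"delta_pos": [6,1,0],"turn": [0,0,0],"hand": 0},{"delta_pos": [12,2,0],"turn": [0,0,0],"hand": 0},{"delta_pos": [16,2,0],"turn": [0,0,0],"hand": 0},{"delta_pos": [16,2,0],"turn": [0,0,0],"hand": 0}]}}

```text
clock: 3.62
eef_pos: [528.3, -92.6, 65.4]
eef_rot: [-3.142, 0.0, 0.131]
wrist_force: [-0.0, -0.1, 0.0]
finger_gap: 0.9
```

```bash
python3 - <<'E'
from h import *
snap('wrist','w2.png')
E
```

```text
(no output)
```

View pics/w2.png

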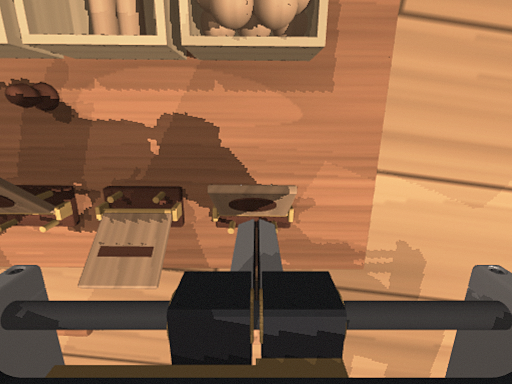

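The right tag now shows its disc at (252,204) and leans back. I'll retreat, rise and move across to the left tag.

Request:
{"fn": "carry_out", "kwargs": {"series": [{"delta_pos": [-40,-5,0],"turn": [0,0,0],"hand": 0},{"delta_pos": [-80,-10,20],"turn": [0,0,0],"hand": 0},{"delta_pos": [-85,-10,75],"turn": [0,0,0],"hand": 0},{"delta_pos": [-94,40,90],"turn": [0,0,0],"hand": 0},{"delta_pos": [-102,98,90],"turn": [0,0,0],"hand": 0},{"delta_pos": [-110,156,90],"turn": [0,0,0],"hand": 0},{"delta_pos": [-116,214,90],"turn": [0,0,0],"hand": 0},{"delta_pos": [-120,269,90],"turn": [0,0,0],"hand": 0}]}}

```text
clock: 4.68
eef_pos: [407.6, 178.2, 155.7]
eef_rot: [-3.141, -0.001, 0.131]
wrist_force: [-0.2, -0.2, -0.2]
finger_gap: 0.4
```

Request:
{"fn": "carry_out", "kwargs": {"series": [{"delta_pos": [0,0,-20],"turn": [0,0,0],"hand": 0},{"delta_pos": [0,0,-60],"turn": [0,0,0],"hand": 0},{"delta_pos": [0,0,-88],"turn": [0,0,0],"hand": 0},{"delta_pos": [0,0,-90],"turn": [0,0,0],"hand": 0},{"delta_pos": [0,0,-90],"turn": [0,0,0],"hand": 0}]}}

```text
clock: 5.3
eef_pos: [408.6, 176.4, 66.4]
eef_rot: [-3.141, -0.001, 0.131]
wrist_force: [0.7, -0.1, 0.9]
finger_gap: 0.7
```

```bash
python3 - <<'E'
from h import *
snap('wrist','w3.png')
E
```

```text
(no output)
```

View pics/w3.png

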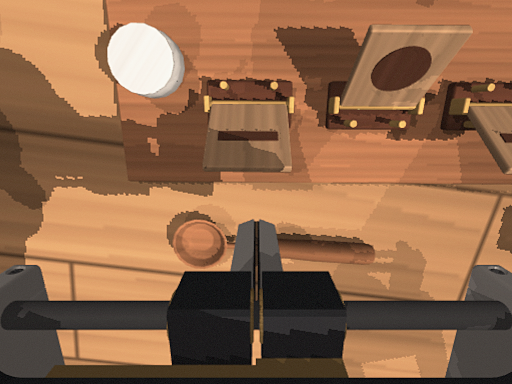

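The fingertip (256,225) is in front of the left tag (centre about (248,138)), above the spoon, and the tin at (145,60) is clear. I'll use the same push.

Request:
{"fn": "carry_out", "kwargs": {"series": [{"delta_pos": [10,1,0],"turn": [0,0,0],"hand": 0},{"delta_pos": [20,3,0],"turn": [0,0,0],"hand": 0},{"delta_pos": [30,5,0],"turn": [0,0,0],"hand": 0},{"delta_pos": [40,6,0],"turn": [0,0,0],"hand": 0},{"delta_pos": [48,8,0],"turn": [0,0,0],"hand": 0},{"delta_pos": [56,9,0],"turn": [0,0,0],"hand": 0},{"delta_pos": [62,10,0],"turn": [0,0,0],"hand": 0},{"delta_pos": [68,11,0],"turn": [0,0,0],"hand": 0}]}}

```text
clock: 6.35
eef_pos: [476.5, 187.4, 65.4]
eef_rot: [3.142, 0.0, 0.131]
wrist_force: [0.3, 0.0, 0.8]
finger_gap: 0.1
```

Request:
{"fn": "carry_out", "kwargs": {"series": [{"delta_pos": [6,1,0],"turn": [0,0,0],"hand": 0},{"delta_pos": [12,2,0],"turn": [0,0,0],"hand": 0},{"delta_pos": [16,2,0],"turn": [0,0,0],"hand": 0},{"delta_pos": [16,2,0],"turn": [0,0,0],"hand": 0}]}}

```text
clock: 6.85
eef_pos: [492.3, 189.3, 65.4]
eef_rot: [-3.142, 0.0, 0.131]
wrist_force: [0.0, 0.1, -1.3]
finger_gap: 0.6
```

```bash
python3 - <<'E'
from h import *
snap('wrist','w4.png')
E
```

```text
(no output)
```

View pics/w4.png

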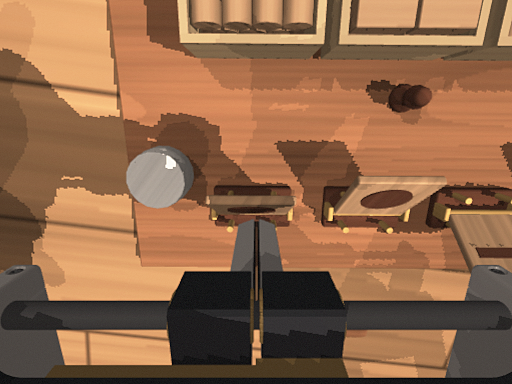

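The left tag looks past upright but not fully down: a thin strip of the disc is visible at (250,210). I'll hold for a moment and look again.

Request:
{"fn": "carry_out", "kwargs": {"series": [{"delta_pos": [0,0,0],"turn": [0,0,0],"hand": 0},{"delta_pos": [0,0,0],"turn": [0,0,0],"hand": 0}]}}

```text
clock: 7.15
eef_pos: [492.1, 189.4, 65.5]
eef_rot: [-3.142, -0.0, 0.131]
wrist_force: [-0.5, 0.8, 0.0]
finger_gap: 0.4
```

```bash
python3 - <<'E'
from h import *
snap('wrist','w5.png')
E
```

```text
(no output)
```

View pics/w5.png

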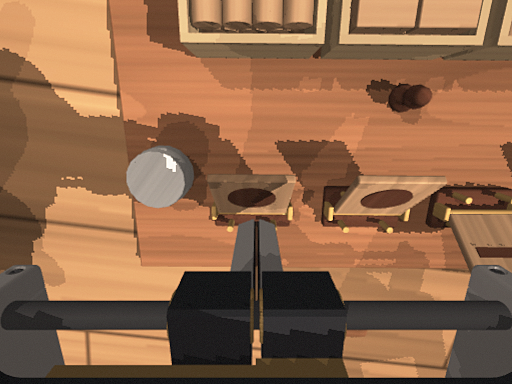

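The left tag has now fallen against its stop by itself, with the disc at (250,197). I'll retreat and rise clear.

Request:
{"fn": "carry_out", "kwargs": {"series": [{"delta_pos": [-30,-4,0],"turn": [0,0,0],"hand": 0},{"delta_pos": [-70,-9,10],"turn": [0,0,0],"hand": 0},{"delta_pos": [-80,-10,60],"turn": [0,0,0],"hand": 0},{"delta_pos": [-80,-10,120],"turn": [0,0,0],"hand": 0},{"delta_pos": [-80,-10,180],"turn": [0,0,0],"hand": 0},{"delta_pos": [-90,-60,190],"turn": [0,0,0],"hand": 0},{"delta_pos": [-90,-80,190],"turn": [0,0,0],"hand": 0},{"delta_pos": [-90,-80,190],"turn": [0,0,0],"hand": 0}]}}

```text
clock: 8.2
eef_pos: [402.2, 108.6, 255.7]
eef_rot: [-3.142, -0.001, 0.129]
wrist_force: [-0.7, -0.6, -0.4]
finger_gap: 0.7
```

```bash
python3 - <<'E'
from h import *
snap('top','t6.png');snap('scene','s6.png')
a=cv2.imread('pics/t6.png')[115:260,150:340]; a=cv2.resize(a,(400,305),interpolation=cv2.INTER_CUBIC)
b=cv2.imread('pics/s6.png')[120:280,130:360]; b=cv2.resize(b,(400,278),interpolation=cv2.INTER_CUBIC)
cv2.imwrite('pics/both6.png',np.vstack([a,b]))
A,B=cv2.imread('pics/scene0.png'),cv2.imread('pics/s6.png')
s=read_state();print(s['eef_pos'],s['wrist_force'],np.abs(s['qd']).max())
E
```

```text
[402.18886253 109.70949312 255.37530038] [0.16270511 0.49750034 0.21989368] 0.013355911838780786
```

View pics/both6.png

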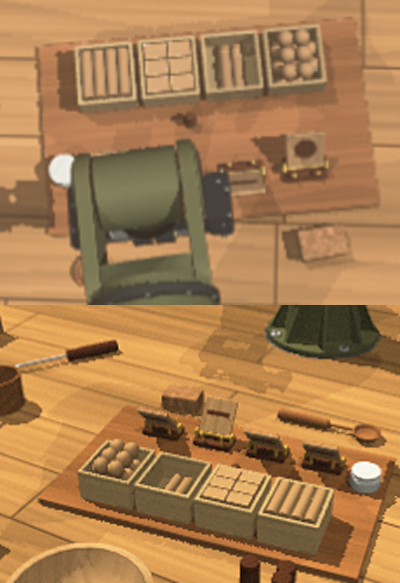

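The scene view shows three tags leaning towards the full bins, and only the tag at (218,420), in front of the low bin, leaning towards the robot. The bystanders in view look to be in place and the arm is clear and at rest, so I'm handing in.

```bash
python3 -c "
from cell import *
print(sign_off())"
```

```text
the job is handed in; nothing more can be done
None
```

I set the two wrongly set tags and handed the job in at about 8.3 s of the 64 s allowed. These were the leftmost (pegs) and rightmost (balls) tags. I pushed each one over with the shut fingertips, and both fell back against their stops by themselves. The other two tags were already right: blocks showed its disc and the low bin showed its bar.

**Tags:** in the last scene picture the pegs, blocks and balls tags lean towards their bins, and only the low bin's tag leans towards the robot.

**Forces and clearance:** the wrist force was about 1 N or less at every reading I took. The hand finished clear at 255 mm height.

**Limits of the checks:** the arm hid the left part of the rack in the last top view, so I judged the left tags from the wrist and scene pictures. I checked the bystanders only by eye. The tin, spoon, sanding block and finial, which were near the path, looked undisturbed. I took no last look at the mallet. No check failed or disagreed.

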